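# Set out carved teeth on the marking board

### The arm

A 6-joint arm with a two-finger parallel gripper is mounted at the origin on a cart in front of the work surface, level with it; the furniture and walls round the work are solid. World frame = base frame: x ahead of the robot, y to its left, z up, the work surface at z = 0. Lengths are in mm, angles in rad, forces in N, time in s.
With the tool pointing down it reaches from about 275 to 725 mm from the base axis. Payload 5.6 kg.
Tool frame: the origin (TCP) lies midway between the tips of the shut fingers; the grasp point (between the pads) lies 19 mm behind it; z points along the fingers, y is the line along which they close (so a half turn about z gives the same grasp; the last joint's range is limited). The gripper opens to 85 mm and grips with 20 to 120 N. Pads are 22 mm wide; open, the fingers measure 114 mm over their backs; the gripper's body (76 mm by 85 mm) begins 54 mm behind the grasp point. The pads swing forward as they close: fully open they stand 13 mm farther back than shut.
Start: joints at [-0.898, 0.255, 0.108, 0, -1.424, -0.285], TCP at [208.002, -509.144, 192.883] pointing down, gripper open.
Joint ranges: [-2.95, 2.95], [-1.21, 1.97], [-1.09, 1.5], [-2.87, 1.71], [-2.94, -0.07], [-3.05, 3.05]. Speed limits (rad/s): [2.57, 2.57, 3.14, 3.14, 3.14, 3.14].

### API

Orientations are given as [roll, pitch, yaw] about the fixed x, y, z axes, in that order (R = Rz(yaw) Ry(pitch) Rx(roll)).
In Python, from cell import robot gives the robot as it stands. The module is installed in compiled form; this text tells all that it offers.
- The arm moves only by the shell command python3 -m inch 'ROWS' [FORCE]. ROWS is a JSON object of lists of equal length, an entry for each row: "dp": the shift along the tool's x, y, z normalised to -1 to 1, where 1 is 40 mm, a list of three; "rot": the turn, a rotation vector about the tool's x, y, z normalised to -1 to 1, where 1 is 0.1 rad, a list of three; "grip": the opening, from 0 (shut) to 1 (fully open). In form: {"dp": [[tx, ty, tz], ...], "rot": [[rx, ry, rz], ...], "grip": [grip, ...]}. A call has 1 to 8 rows; each row shifts and turns the commanded pose from where the row before left it, along the tool's axes as they then stand; what a row does not reach is not made up. A row lasts 1/10 s, in which the tool goes at most 50 mm and 8.59 degrees, less where a joint would pass 70% of its speed; a pose out of reach is approached as far as the arm can. A call with a number of a shift or a turn outside -1 to 1 is refused whole. A call with a gripper value outside its range is refused whole. The fingers move at their own pace and stop on an object; FORCE is the grip in N (left out, the last holds). Time passes only in rows, so rows that do not move let the fingers close. It gives the time, the measured TCP pose, the force, the opening and the grip force at its end, in the units of the state.
- robot.observe(): the state, without advancing time (a new reading comes with each control period).
- robot.grab_frame(name): name is "side" or "top" or "wrist"; returns a dict with "frame" (480x640x3 uint8, red, green, blue), "depth" (480x640 float32, mm along the optical axis (not along the pixel's ray), 0 where there is no reading), "K" (3x3 intrinsics, pixels), "k1" (the pictures are not rectified: a ray, as slopes to the right and down, at radius r is drawn at 1 + k1 r^2 times it, then the intrinsics apply), "rvec" (rotation vector, rad) and "tvec" (3), from world to camera coordinates, as OpenCV has them. Camera axes: x right, y down, z forward; pixel columns grow to the right and rows downward; lengths in mm; the calibration is good to about 2 mm. A picture is of the moment at which its call begins.
- robot.close_job(): hands the job in; it is judged then, once.
The state is a dict: "time": time; "q": joint angles; "qd": joint speeds; "joint_efforts": joint torques, N m; "tool_pos": TCP position; "tool_rot": TCP orientation; "wrist_force": force on the tool from outside, world axes, zero at the start; "moment": the same for the moment, N m; "gripper_width": finger opening in mm; "grip_force": force on a finger pad.
Only numpy, scipy, OpenCV 4.12 (cv2) and the standard library are available. Lean on these libraries where they do the work, as an engineer would, in place of code of your own. Each camera call takes 0.05 s, during which the arm holds its last target. There are 200 camera calls.

### The job

Set out the student's work on the grey marking board for marking. Lay the plain carving block (the one without pencil lines) flat on the middle pad, lengthwise along the board, and then stand the canine upright on top of it, in its middle; stand the incisor upright on the end pad next to the raised white bar, and the molar upright on the pad at the other end. Leave the pencil-lined block, the eraser and the sharpener where they are.

Things in the scene. Friction and masses are not known exactly. Their poses are not given: they have to be found in the camera images.
- marking_board: Fixed grey board 216 x 80 x 8 mm, any yaw. Three flush dark pads in a row on its flat top: middle (54 x 34 mm, lengthwise) at the centre, end pads (34 x 34) centred 65 mm either side. A raised white bar, 14 x 64 mm, 22 high, lies across one end only. Origin: centre of underside; x along the row to the bar (incisor pad x=+65 mm, molar pad x=-65, bar x=+98), y across, z up.
- incisor: White carved tooth, upright on its square foot. Incisor: crown ends in a flat chisel edge. 52 mm high; foot 24 mm square, 9 mm high; above it about 18 to 20 mm across both ways: grip there from above, 20 to 40 mm above the underside. About 22 g. Origin: centre of the foot's underside; x, y along the foot's sides, z up.
- canine: White carved tooth, upright on its square foot. Canine: crown ends in a single point; the tallest tooth. 58 mm high; foot 24 mm square, 9 mm high; above it about 18 mm across both ways: grip there from above, 20 to 40 mm above the underside. About 22 g. Origin: centre of the foot's underside; x, y along the foot's sides, z up.
- molar: White carved tooth, upright on its square foot. Molar: broad crown with several cusps, two roots; the widest and shortest tooth. 48 mm high; foot 24 mm square, 9 mm high; above it about 22 to 24 mm across both ways: grip there from above, 20 to 40 mm above the underside. About 22 g. Origin: centre of the foot's underside; x, y along the foot's sides, z up. Its foot and crown are equally wide.
- plain_block: Plain off-white carving block without any marks, lying flat, 22 x 46 x 22 mm (x, y, z), 33 g; grip across the 22 mm sides. Origin: centre of the underside; y along its length, z up.
- lined_block: Bystander: off-white carving block like the plain one, but with thin dark pencil lines drawn round it, 22 x 46 x 21 mm. Must stay where it is. Origin: centre of the underside; y along its length.
- eraser: Bystander: eraser in a dark blue sleeve, 19 x 42 x 12 mm, lying on the bench beyond the work. Must stay where it is. Origin: underside, in the middle of its width; y along its length.
- sharpener: Bystander: small white pencil sharpener, 15 x 26 x 14 mm, lying on the bench beyond the work. Must stay where it is. Origin: centre of the underside; y along its length.
Not all that is in view belongs to the job. What is shaped like the incisor but blue or green is not meant.

How it is judged:
By the outcome, as a careful person would: the job done as asked, in the order asked, and still so for the second after the job is handed in, with the robot touching nothing.
It also fails if it takes over 106 s, if anything falls off the work surface, if the arm or the gripper's body presses on something with over 40 N, if the wrist force passes 120 N, or if a joint passes its speed limit or range.

## Working session

There is one attempt and no reset: what is moved stays moved. The work goes in short steps, Python scripts to look and compute and a shell command to move; the robot and the scene stay as the last step left them, time stands still between calls to the robot, and variables do not carry over. Pictures are saved under pics/ and viewed, at most 14 in all, crops included, and the job is handed in when it is done.

```bash
mkdir -p pics; cat > h.py <<'E'
import numpy as np,cv2
from cell import robot
def grab(n,name):
    f=robot.grab_frame(n); cv2.imwrite(f'pics/{name}.png',f['frame'][:,:,::-1]); np.save(f'pics/{name}.npy',f,allow_pickle=True); return f
def load(name): return np.load(f'pics/{name}.npy',allow_pickle=True).item()
def ray(f,u,v):
    K=np.array(f['K']); d=np.array([(u-K[0,2])/K[0,0],(v-K[1,2])/K[1,1]]); s=d.copy()
    for _ in range(20): s=d/(1+f['k1']*(s@s))
    R=cv2.Rodrigues(np.array(f['rvec'],float))[0]; t=np.array(f['tvec'],float).ravel()
    return -R.T@t, R.T@np.array([s[0],s[1],1.])
def atz(f,u,v,z):
    c,d=ray(f,u,v); return c+d*(z-c[2])/d[2]
def dep(f,u,v):
    c,d=ray(f,u,v); return c+d*f['depth'][int(v),int(u)]
def tri(l):
    A=np.zeros((3,3));b=np.zeros(3)
    for f,u,v in l:
        c,d=ray(f,u,v); d/=np.linalg.norm(d); P=np.eye(3)-np.outer(d,d); A+=P;b+=P@c
    return np.linalg.solve(A,b)
def heights(f):  # world xyz per pixel from depth
    K=np.array(f['K']);h,w=f['depth'].shape;U,V=np.meshgrid(np.arange(w),np.arange(h))
    d=np.stack([(U-K[0,2])/K[0,0],(V-K[1,2])/K[1,1]],-1);s=d.copy()
    for _ in range(20): s=d/(1+f['k1']*(s**2).sum(-1,keepdims=True))
    R=cv2.Rodrigues(np.array(f['rvec'],float))[0]; t=np.array(f['tvec'],float).ravel()
    p=np.concatenate([s,np.ones((h,w,1))],-1)*f['depth'][...,None]
    return (p-t)@R
E
python3 - <<'E'
from h import *
for n in('top','side','wrist'):
    f=grab(n,n+'0'); print(n,f['k1'],ray(f,320,240)[0].round())
print(robot.observe())
E
```

```text
top -0.05336459246231094 [484. -79. 970.]
side -0.1039145429244305 [  388. -1131.   458.]
wrist -0.050169013322215815 [ 144. -534.  373.]
{'time': 0.15, 'q': array([-8.98363545e-01,  2.55567925e-01,  1.07335302e-01, -3.62123119e-04,
       -1.42387759e+00, -2.84587449e-01]), 'qd': array([ 0.00168766, -0.00120851,  0.00437281,  0.00163657, -0.0002098 ,
       -0.00119081]), 'joint_efforts': array([-7.40951673e-04, -3.86941803e+01,  2.38084316e+01,  5.36664873e+00,
       -4.49489817e-03, -2.55137684e-05]), 'tool_pos': array([ 207.89913974, -508.75322411,  192.23837631]), 'tool_rot': array([ 3.14023105e+00, -2.51441139e-05, -2.75380055e+00]), 'wrist_force': array([0.78271666, 0.30970125, 0.24800543]), 'moment': array([-0.00943546,  0.00520295,  0.02568509]), 'grip_force': 0.0, 'gripper_width': 85.52380293954789}
```

View pics/top0.png

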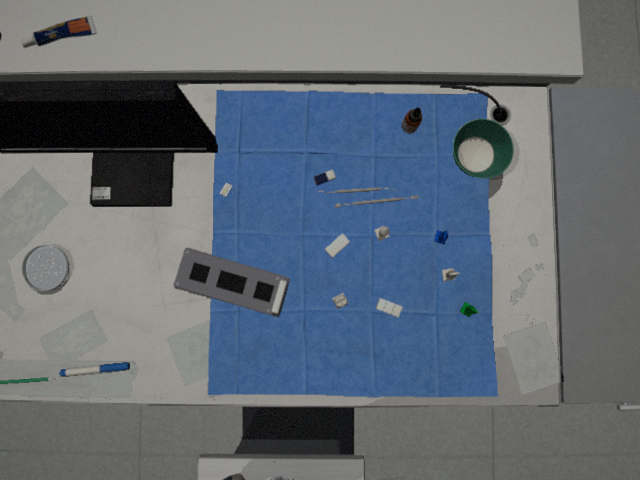

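View pics/side0.png

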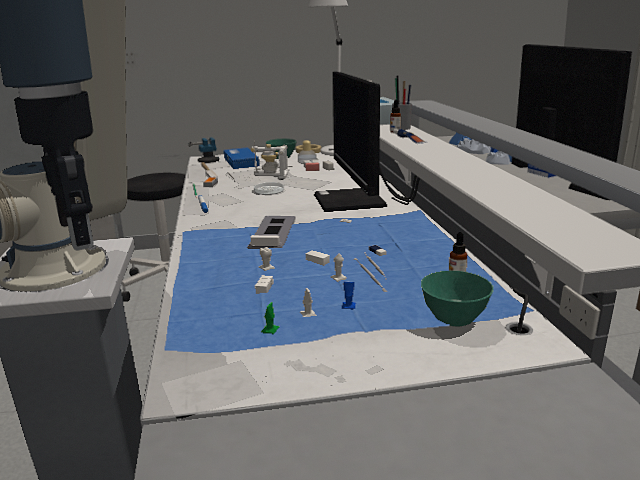

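```bash
python3 - <<'E'
from h import *
f=load('top0');g=load('side0')
a=cv2.resize(f['frame'][160:330,165:500],None,fx=2.38,fy=2.38,interpolation=2)
cv2.imwrite('pics/c1.png',a[:,:,::-1])
b=cv2.resize(g['frame'][205:345,230:400],None,fx=4.2,fy=4.2,interpolation=2)
cv2.imwrite('pics/c2.png',b[:,:,::-1])
print(a.shape,b.shape)
P=heights(f)
# segment: blobs high above sheet
h=P[...,2]; m=((h>6)&(h<90)).astype(np.uint8); m[:150]=0;m[400:]=0;m[:,:160]=0;m[:,500:]=0
n,l,s,c=cv2.connectedComponentsWithStats(m)
for i in range(1,n):
    if s[i,4]>25:
        q=P[l==i]; t=q[q[:,2]>q[:,2].max()-6]
        print(c[i].round(),s[i,4],q.mean(0).round(1),q.max(0).round(1),t.mean(0).round(1))
print(P[255,380],P[350,400], P[290,250])
E
```

```text
(405, 797, 3) (588, 714, 3)
[170. 172.] 828 [697.8 221.1  25.4] [742.  247.4  87.3] [726.9 171.3  84.2]
[225. 190.] 1253 [666.1 115.3   8.6] [748.3 140.5  15.9] [655.2 119.9  11.4]
[272. 151.] 32 [746.3  24.5   7.1] [748.7  42.8   9.2] [746.3  24.5   7.1]
[304. 152.] 43 [745.2 -38.7   7.5] [749.  -24.9  10.7] [745.2 -38.7   7.5]
[469. 225.] 5219 [ 601.  -363.2   11.9] [ 751.7 -302.    64.2] [ 700.  -358.    60.1]
[430. 163.] 36 [ 724.5 -290.     7.3] [ 732.4 -280.    10.8] [ 724.5 -290.     7.3]
[273. 167.] 28 [714.4  22.1   7. ] [724.2  32.4   8.9] [714.4  22.1   7. ]
[271. 198.] 1129 [650.6  25.7   7.5] [711.8  75.3  12.2] [650.7  26.2   7.7]
[324. 177.] 197 [693.  -79.3  10.7] [707.7 -59.3  15. ] [693.1 -79.4  11.3]
[295. 208.] 29 [631.5 -21.6   7.4] [640.  -12.5  12. ] [631.5 -21.6   7.4]
[258. 223.] 30 [602.7  49.2   6.9] [613.6  61.7   8.6] [602.7  49.2   6.9]
[440. 235.] 237 [ 578.6 -303.3   18.5] [ 607.8 -284.4   54.1] [ 577.1 -306.3   50.5]
[402. 274.] 2540 [ 503.7 -230.5   10.4] [ 597.4 -171.4   57.3] [ 582.9 -194.1   53.8]
[342. 268.] 1714 [ 514.4 -114.    12.4] [579.9 -47
[... 654 characters left out ...]
254. 338.] 504 [380.3  53.8   7.6] [414.   84.4  12. ] [380.3  53.8   7.6]
[222. 363.] 1483 [332.2 114.9   8.2] [407.5 141.5  13.3] [331.3 116.8   8.9]
[341. 338.] 476 [ 379.9 -113.5    7.4] [411.  -61.4  11.6] [ 379.9 -113.5    7.4]
[409. 349.] 276 [ 359.7 -243.5    7.3] [ 392.4 -216.8   11.6] [ 359.7 -243.5    7.3]
[485. 382.] 662 [ 297.3 -389.6   10.2] [ 336.9 -354.5   20.4] [ 284.6 -403.1   16.3]
[408. 375.] 27 [ 310.  -241.6    6.8] [ 318.4 -230.1    8.6] [ 310.  -241.6    6.8]
[372. 394.] 46 [ 276.1 -172.7    7.6] [ 288.4 -162.8   11. ] [ 276.1 -172.7    7.6]
[ 540.55973434 -189.22656652    3.52188675] [ 358.2481169  -226.32424782    7.58949039] [471.31327066  62.47410386  10.48920174]
```

View pics/c1.png

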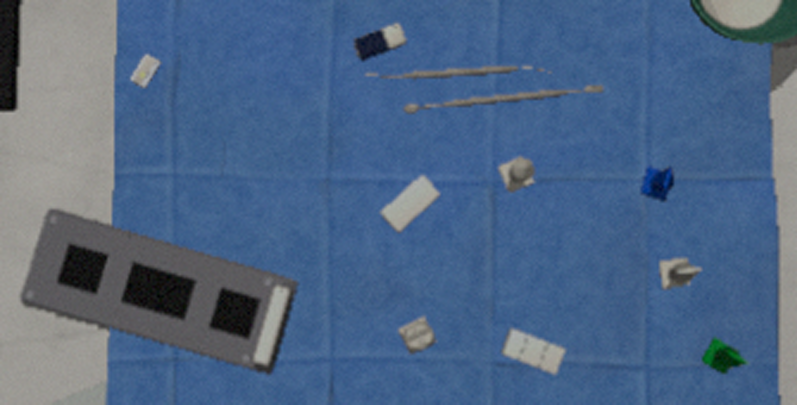

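View pics/c2.png

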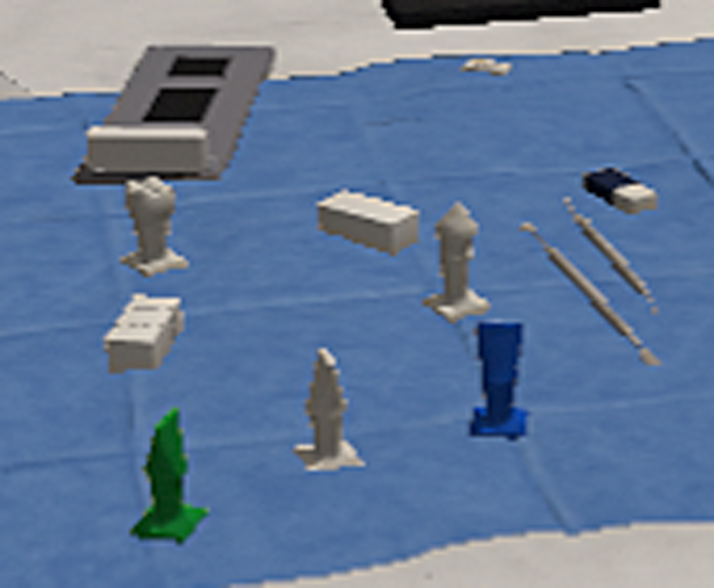

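Candidates (top0 pixels): incisor – white (450,274), with blue (441,237) and green (468,310) as decoys; canine (381,232); molar (340,300); plain block (337,245) against lined block (389,308); board bar at (280,297). The crops confirm these: a white chisel edge, a single point, a cusped crown, and no lines on the block at (337,245).

```bash
cat >> h.py <<'E'
def go(x,y,z,yaw,p=None,yaw0=None):
    """rotation first? prints shift in current tool axes (units of 40 mm) and turn (units .1 rad)"""
    if p is None:
        o=robot.observe(); p=o['tool_pos']; yaw0=o['tool_rot'][2]
    d=np.array([x,y,z])-p; c,s=np.cos(yaw0),np.sin(yaw0)
    dy=(yaw-yaw0+np.pi/2)%np.pi-np.pi/2
    print('pos',np.round(p,1),'yaw',round(yaw0,3),'| dp units tot',np.round([(c*d[0]+s*d[1])/40,(s*d[0]-c*d[1])/40,-d[2]/40],3),'rotz tot',round(-dy/.1,2),'-> or',round(-(dy-np.sign(dy)*np.pi)/.1,2))
E
python3 - <<'E'
from h import *
f=load('top0');g=load('side0')
T=lambda u,v:(165+u/2.38-.3,160+v/2.38-.3); S=lambda u,v:(230+u/4.2-.4,205+v/4.2-.4)
pr=lambda n,a:print(n,a.round(1))
pr('block top',tri([(f,*T(411,203)),(g,*S(368.5,210.5))]))
for c in [(422,176),(440,193),(400,231),(381,212)]: pr(' c',atz(f,*T(*c),22))
pr('canine tip',tri([(f,*T(520,168)),(g,*S(458,204))]))
pr('canine foot',tri([(f,*T(517,176)),(g,*S(458,300))]))
pr('inc foot c1',atz(f,*T(676,273),9)); pr('mol foot',atz(f,*T(416,337),9))
pr('molar tri',tri([(f,*T(416,330)),(g,*S(151,183))]))
for n,c in dict(mid=(158,290),inc=(235,313),mol=(82,268)).items(): pr(n,atz(f,*T(*c),8))
pr('mid tri',tri([(f,*T(158,290)),(g,*S(182,104))]))
w=load('wrist0');R=cv2.Rodrigues(np.array(w['rvec']))[0];print(R.round(3),w['K'])
go(520,-150,330,-2.75)
E
```

```text
block top [ 558.7 -105.5   19.6]
 c [ 580.2 -114.2   22. ]
 c [ 566.5 -128.8   22. ]
 c [535.7 -96.6  22. ]
 c [550.9 -81.2  22. ]
canine tip [ 584.8 -189.8   54.8]
canine foot [ 583.4 -192.9    8.4]
inc foot c1 [ 503.1 -322.2    9. ]
mol foot [ 450.6 -110.1    9. ]
molar tri [ 455.4 -108.7   45.4]
mid [487.3  99.8   8. ]
inc [469.1  36.8   8. ]
mol [504.7 162.5   8. ]
mid tri [487.3  99.9   7.9]
[[-0.379  0.926  0.002]
 [ 0.891  0.364  0.271]
 [ 0.25   0.104 -0.963]] [[364.68663022   0.         322.3962691 ]
 [  0.         364.68663022 234.83175087]
 [  0.           0.           1.        ]]
pos [ 207.9 -508.8  192.2] yaw -2.754 | dp units tot [-10.615   5.352  -3.444] rotz tot -0.04 -> or 31.38
```

```bash
python3 -m inch '{"dp":[[-0.9,0.485,-0.12],[-0.9,0.485,-0.12],[-0.9,0.485,-0.12],[-0.9,0.485,-0.12],[-0.9,0.485,-0.12],[-0.9,0.485,-0.12]],"rot":[[0,0,0],[0,0,0],[0,0,0],[0,0,0],[0,0,0],[0,0,0]],"grip":[1,1,1,1,1,1]}' 30
python3 -m inch '{"dp":[[-0.9,0.485,-0.12],[-0.9,0.485,-0.12],[-0.9,0.485,-0.12],[-0.9,0.485,-0.12],[-0.9,0.485,-0.12],[-0.9,0.485,-0.12],[0,0,0],[0,0,0]],"rot":[[0,0,0],[0,0,0],[0,0,0],[0,0,0],[0,0,0],[0,0,0],[0,0,0],[0,0,0]],"grip":[1,1,1,1,1,1,1,1]}'
python3 - <<'E'
from h import *
f=grab('wrist','w1'); go(558,-105.5,120,-0.826)
E
```

```text
time: 0.75
tool_pos: [364.6, -318.1, 221.7]
tool_rot: [3.141, -0.0, -2.754]
wrist_force: [0.4, -0.2, 0.4]
gripper_width: 85.3
grip_force: 0.0
time: 1.55
tool_pos: [520.1, -129.5, 249.8]
tool_rot: [3.141, -0.001, -2.752]
wrist_force: [-0.5, 0.3, 0.4]
gripper_width: 85.6
grip_force: 0.0
pos [ 519.7 -130.2  250.1] yaw -2.753 | dp units tot [-1.121  0.208  3.252] rotz tot 12.14 -> or -19.27
```

View pics/w1.png

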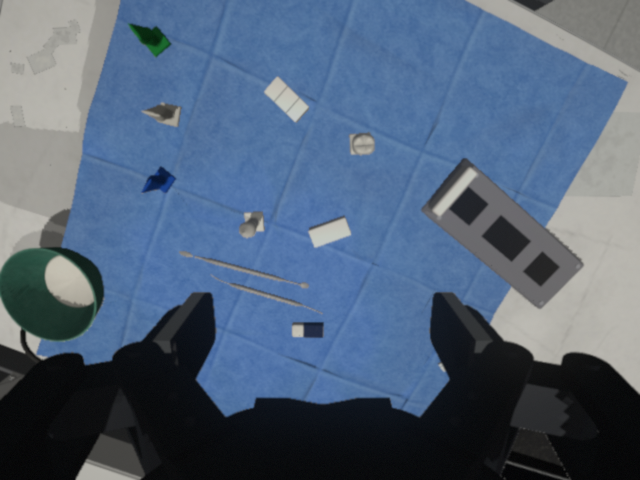

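Wrist view: plain block (330,232), canine (252,223), molar (362,144), incisor (164,113), lined block (287,98), board middle pad (505,238).

```bash
python3 - <<'E'
from h import *
f=load('w1')
b=cv2.resize(f['frame'][92:252,134:390],None,fx=3.1,fy=3.1,interpolation=2)
cv2.imwrite('pics/c3.png',b[:,:,::-1])
hsv=cv2.cvtColor(f['frame'],cv2.COLOR_RGB2HSV)
m=((hsv[...,1]<70)&(hsv[...,2]>130)).astype(np.uint8)
for n,(u,v) in dict(block=(330,232),lined=(287,98)).items():
    l=cv2.connectedComponents(m)[1]; k=(l==l[v,u]).astype(np.uint8); r=cv2.minAreaRect(np.argwhere(k)[:,::-1].astype(np.float32))
    bp=cv2.boxPoints(r); print(n,r); print([atz(f,*p,22)[:2].round(1).tolist() for p in bp], atz(f,*r[0],22).round(1))
E
```

```text
block ((329.5438232421875, 232.6204071044922), (18.966739654541016, 40.240238189697266), 70.01689910888672)
[[563.9, -128.6], [532.2, -94.5], [548.8, -79.0], [581.2, -113.5]] [ 556.4 -103.9   22. ]
lined ((286.0000305175781, 99.49999237060547), (45.961936950683594, 21.92030906677246), 45.0)
[[440.2, -229.7], [419.5, -220.0], [437.0, -176.2], [458.2, -185.8]] [ 438.6 -203.1   22. ]
```

View pics/c3.png

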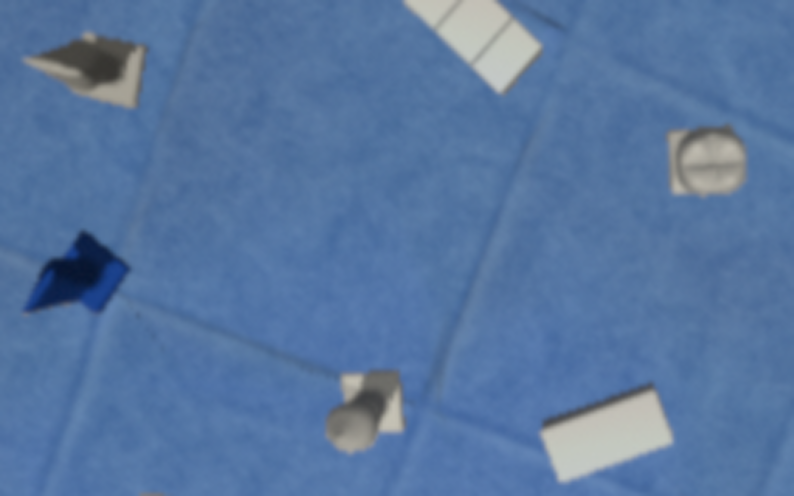

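```bash
python3 - <<'E'
from h import *
f=load('top0');g=load('side0');w=load('w1')
T=lambda u,v:(165+u/2.38-.3,160+v/2.38-.3); S=lambda u,v:(230+u/4.2-.4,205+v/4.2-.4); W=lambda u,v:(134+u/3.1-.3,92+v/3.1-.3)
print('block',tri([(f,*T(411,203)),(g,*S(368.5,210.5)),(w,329.5,232.6)]).round(1))
for n,a,cs in [('can',(517,176),[(372,403),(341,374),(400,370),(403,432)]),('mol',(416,337),[(703,160),(668,132),(674,195),(730,125)]),('inc',(676,273),[(112,70),(88,33),(148,46),(136,107)])]:
    P=[atz(w,*W(*c),9)[:2] for c in cs]; print(n,[p.round(1).tolist() for p in P],'yaws',[round(float(np.arctan2(*(P[i+1]-P[i])[::-1])),3) for i in(1,2)], 'top',atz(f,*T(*a),9).round(1))
# board pads
fr=w['frame'].astype(int); m=(fr.max(-1)<50).astype(np.uint8); n,l,s,c=cv2.connectedComponentsWithStats(m)
for u,v in [(470,206),(505,238),(541,269)]:
    k=l==l[v,u]; r=cv2.minAreaRect(np.argwhere(k)[:,::-1].astype(np.float32)); print(r,atz(w,*r[0],8).round(1),atz(w,*c[l[v,u]],8).round(1))
tf=f['frame'].astype(int);m=(tf.max(-1)<50).astype(np.uint8); n,l,s,c=cv2.connectedComponentsWithStats(m)
for u,v in [(264,291),(231,281),(200,272)]: print('top',atz(f,*c[l[v,u]],8).round(1),s[l[v,u],4])
go(558,-105,110,-0.82)
E
```

```text
block [ 558.2 -104.5   19.2]
can [[581.5, -191.1], [575.2, -205.9], [565.2, -185.5], [587.8, -176.1]] yaws [2.028, 0.394] top [ 582.  -192.6    9. ]
mol [[450.0, -110.2], [445.8, -125.9], [465.5, -115.0], [435.0, -106.2]] yaws [0.506, 2.861] top [ 450.6 -110.1    9. ]
inc [[500.9, -319.6], [491.9, -331.4], [488.2, -309.8], [510.1, -307.6]] yaws [1.742, 0.097] top [ 503.1 -322.2    9. ]
((468.3758239746094, 205.8896484375), (24.4984188079834, 27.238920211791992), 41.633541107177734) [466.6  37.9   8. ] [466.6  37.9   8. ]
((505.7832336425781, 238.24781799316406), (38.381412506103516, 26.810544967651367), 41.18592834472656) [484.3 100.3   8. ] [484.2 100.1   8. ]
((541.0416259765625, 268.70550537109375), (21.687973022460938, 25.92809295654297), 43.02506637573242) [501.8 163.1   8. ] [501.9 163.    8. ]
top [469.3  37.4   8. ] 283
top [487.   99.9   8. ] 458
top [504.5 162.2   8. ] 281
pos [ 519.7 -130.2  250.1] yaw -2.753 | dp units tot [-1.126  0.22   3.502] rotz tot 12.08 -> or -19.33
```

```bash
python3 -m inch '{"dp":[[-0.28,0.05,0.7],[-0.28,0.05,0.7],[-0.28,0.05,0.7],[-0.28,0.05,0.7],[0,0,0],[0,0,0],[0,0,0],[0,0,0]],"rot":[[0,0,-1],[0,0,-1],[0,0,-1],[0,0,-1],[0,0,-1],[0,0,-1],[0,0,-1],[0,0,-1]],"grip":[1,1,1,1,1,1,1,1]}'
python3 -m inch '{"dp":[[0,0,0],[0,0,0],[0,0,0],[0,0,0],[0,0,0],[0,0,0],[0,0,0],[0,0,0]],"rot":[[0,0,-1],[0,0,-1],[0,0,-1],[0,0,-1],[0,0,-1],[0,0,-1],[0,0,-1],[0,0,-1]],"grip":[1,1,1,1,1,1,1,1]}'
python3 -m inch '{"dp":[[0,0,0],[0,0,0],[0,0,0],[0,0,0],[0,0,0]],"rot":[[0,0,-1],[0,0,-1],[0,0,-1],[0,0,-0.3],[0,0,0]],"grip":[1,1,1,1,1]}'
python3 - <<'E'
from h import *
f=grab('wrist','w2'); go(557.5,-104.3,4,-0.82)
E
```

```text
time: 2.4
tool_pos: [553.3, -101.9, 138.6]
tool_rot: [3.141, -0.0, -1.951]
wrist_force: [-0.1, -0.2, -1.1]
gripper_width: 85.3
grip_force: 0.0
time: 3.2
tool_pos: [553.3, -101.9, 138.7]
tool_rot: [3.142, -0.0, -1.151]
wrist_force: [-0.1, -0.4, 0.6]
gripper_width: 85.4
grip_force: 0.0
time: 3.7
tool_pos: [553.4, -101.7, 138.6]
tool_rot: [3.142, -0.0, -0.825]
wrist_force: [0.1, 0.2, 0.0]
gripper_width: 85.7
grip_force: 0.0
pos [ 553.5 -101.6  138.6] yaw -0.826 | dp units tot [ 0.117 -0.028  3.365] rotz tot -0.06 -> or 31.36
```

View pics/w2.png

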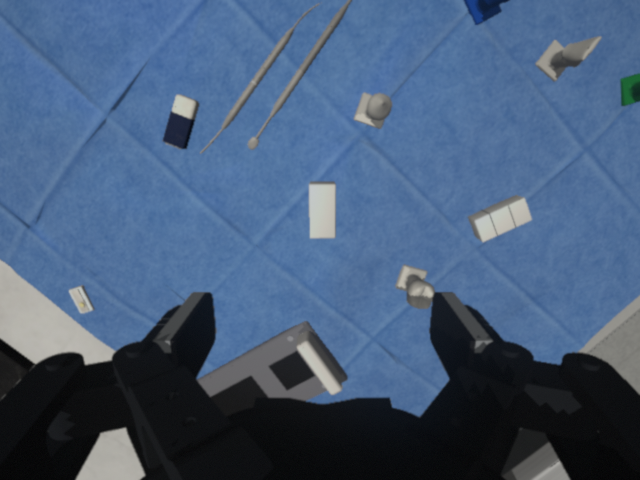

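```bash
python3 - <<'E'
from h import *
f=load('w2')
hsv=cv2.cvtColor(f['frame'],cv2.COLOR_RGB2HSV)
m=((hsv[...,1]<70)&(hsv[...,2]>190)).astype(np.uint8)
l=cv2.connectedComponents(m)[1]; k=l==l[215,322]; r=cv2.minAreaRect(np.argwhere(k)[:,::-1].astype(np.float32)); bp=cv2.boxPoints(r)
print(r,[atz(f,*p,22)[:2].round(1).tolist() for p in bp]); c=atz(f,*r[0],22); print(c,dep(f,322,211))
w=load('w1');t=load('top0'); print(tri([(f,*r[0]),(w,329.5,232.6)]),tri([(f,*r[0]),(t,337.4,245)]))
go(c[0],c[1],4,-0.82)
E
```

```text
((321.5, 211.0), (50.0, 23.0), 90.0) [[578.0, -113.0], [564.2, -125.8], [535.1, -94.7], [549.4, -81.5]]
[ 556.91322834 -104.02947118   22.        ] [ 556.60259238 -104.30712575   21.96720957]
[ 556.71891217 -103.7847744    20.61779121] [ 557.8224916  -105.14787826   28.74617088]
pos [ 553.5 -101.6  138.6] yaw -0.826 | dp units tot [ 0.102 -0.022  3.365] rotz tot -0.06 -> or 31.36
```

```bash
python3 -m inch '{"dp":[[0.05,-0.01,0.8],[0.05,-0.01,0.8],[0,0,0.8],[0,0,0.5],[0,0,0.3],[0,0,0.16],[0,0,0],[0,0,0]],"rot":[[0,0,0],[0,0,0],[0,0,0],[0,0,0],[0,0,0],[0,0,0],[0,0,0],[0,0,0]],"grip":[1,1,1,1,1,1,1,0]}' 40
python3 -m inch '{"dp":[[0,0,0],[0,0,0],[0,0,0],[0,0,0],[0,0,0],[0,0,0],[0,0,0],[0,0,0]],"rot":[[0,0,0],[0,0,0],[0,0,0],[0,0,0],[0,0,0],[0,0,0],[0,0,0],[0,0,0]],"grip":[0,0,0,0,0,0,0,0]}'
```

```text
time: 4.55
tool_pos: [558.3, -103.2, 5.2]
tool_rot: [-3.14, -0.002, -0.824]
wrist_force: [0.7, 0.5, 0.6]
gripper_width: 73.3
grip_force: 0.0
time: 5.35
tool_pos: [557.3, -103.0, 4.0]
tool_rot: [3.142, 0.0, -0.824]
wrist_force: [-0.9, 0.2, 1.2]
gripper_width: 0.3
grip_force: 0.0
```

```bash
python3 - <<'E'
from h import *
f=grab('wrist','w3');print(robot.observe()['gripper_width'],robot.observe()['tool_pos'])
E
```

```text
-0.3432236928927173 [ 557.33413615 -103.02928818    4.0598642 ]
```

View pics/w3.png

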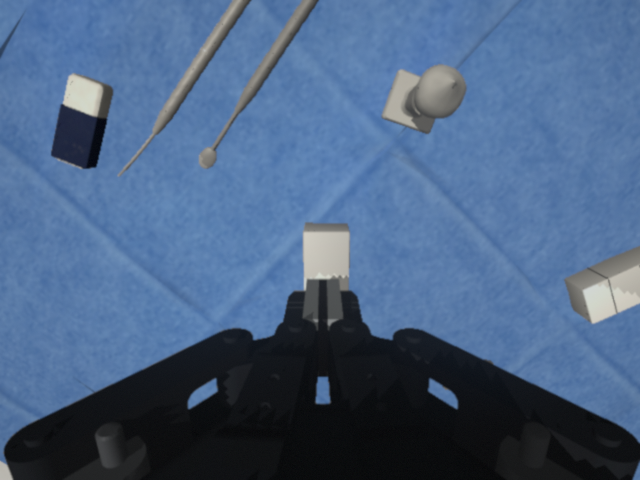

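```bash
python3 - <<'E'
from h import *
f=load('w3')
for v in (230,250,270,276,282,288,295,305,315,330,345): print(v,[ (f['depth'][v,u].round(),dep(f,u,v).round(0).tolist()) for u in (300,313,322,331)])
E
```

```text
230 [(np.float32(188.0), [579.0, -109.0, 3.0]), (np.float32(172.0), [576.0, -117.0, 19.0]), (np.float32(170.0), [574.0, -120.0, 21.0]), (np.float32(170.0), [571.0, -123.0, 21.0])]
250 [(np.float32(188.0), [572.0, -102.0, 7.0]), (np.float32(173.0), [570.0, -110.0, 21.0]), (np.float32(172.0), [567.0, -113.0, 21.0]), (np.float32(172.0), [564.0, -116.0, 22.0])]
270 [(np.float32(192.0), [564.0, -93.0, 6.0]), (np.float32(175.0), [563.0, -102.0, 22.0]), (np.float32(175.0), [560.0, -105.0, 22.0]), (np.float32(175.0), [557.0, -108.0, 21.0])]
276 [(np.float32(193.0), [562.0, -90.0, 5.0]), (np.float32(174.0), [562.0, -101.0, 23.0]), (np.float32(173.0), [559.0, -104.0, 24.0]), (np.float32(174.0), [555.0, -106.0, 23.0])]
282 [(np.float32(194.0), [560.0, -88.0, 6.0]), (np.float32(146.0), [567.0, -107.0, 50.0]), (np.float32(146.0), [564.0, -110.0, 50.0]), (np.float32(145.0), [562.0, -112.0, 51.0])]
288 [(np.float32(194.0), [558.0, -85.0, 6.0]), (np.float32(139.0), [567.0, -108.0, 57.0]), (np.float32(140.0), [564.0, -110.0, 56.0]), (np.float32(140.0), [562.0, -112.0, 56.0])]
295 [(np.float32(143.0),
[... 180 characters left out ...]
, [567.0, -101.0, 62.0]), (np.float32(126.0), [566.0, -108.0, 70.0]), (np.float32(126.0), [564.0, -110.0, 70.0]), (np.float32(126.0), [562.0, -112.0, 71.0])]
315 [(np.float32(126.0), [567.0, -102.0, 71.0]), (np.float32(119.0), [566.0, -108.0, 78.0]), (np.float32(120.0), [564.0, -110.0, 77.0]), (np.float32(120.0), [562.0, -111.0, 77.0])]
330 [(np.float32(108.0), [570.0, -106.0, 89.0]), (np.float32(107.0), [567.0, -109.0, 90.0]), (np.float32(118.0), [561.0, -107.0, 80.0]), (np.float32(108.0), [563.0, -112.0, 89.0])]
345 [(np.float32(100.0), [569.0, -107.0, 97.0]), (np.float32(103.0), [566.0, -108.0, 95.0]), (np.float32(119.0), [558.0, -103.0, 80.0]), (np.float32(105.0), [561.0, -110.0, 93.0])]
```

```bash
python3 - <<'E'
from h import *
g=grab('side','s3'); o=robot.observe(); print(o['q'],o['tool_pos'],o['wrist_force'])
f=load('w3');print('cam',ray(f,320,240)[0])
R=cv2.Rodrigues(np.array(g['rvec'],float))[0]
p=R@np.array([557.3,-103,4.])+np.array(g['tvec']).ravel();K=np.array(g['K']);print(K[:2,:2]@(p[:2]/p[2])+K[:2,2])
b=cv2.resize(g['frame'][150:300,230:400],None,fx=4,fy=4,interpolation=2); cv2.imwrite('pics/c4.png',b[:,:,::-1])
E
```

```text
[ 9.31070199e-02  4.15821308e-01 -1.65116136e-01 -7.54609583e-07
 -9.89898715e-01  6.53898286e-01] [ 557.35722463 -103.02706596    4.06620437] [-0.16906568  0.26849975 -0.80897014]
cam [ 603.21160914 -152.08821953  185.25216647]
[316.55377764 261.28801553]
```

View pics/c4.png

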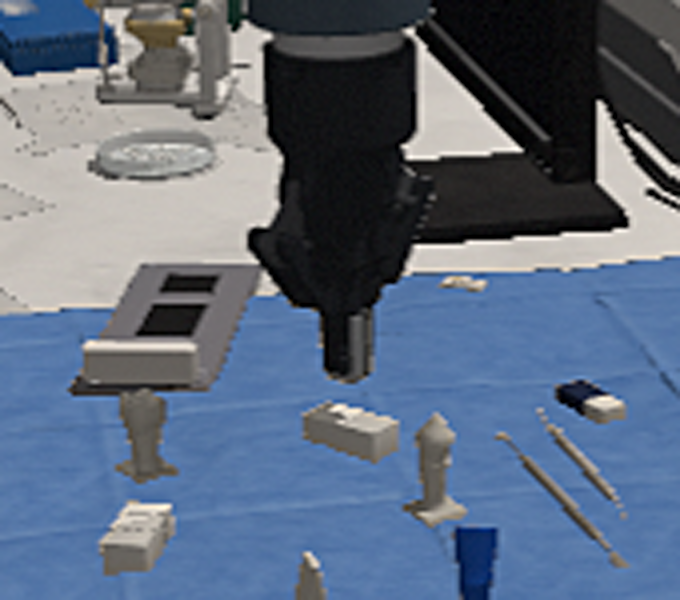

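```bash
python3 - <<'E'
from h import *
g=load('s3');f=load('w3')
S=lambda u,v:(230+u/4-.4,150+v/4-.4)
c,d=ray(g,*S(348,380)); 
# closest to vertical line through axis
s=((557.3-c[0])*d[0]+(-103-c[1])*d[1])/(d[0]**2+d[1]**2); print('side tip',(c+s*d).round(1), dep(g,*S(345,372)).round(1),dep(g,*S(366,368)).round(1))
print('side block depth',dep(g,*S(330,415)).round(1),dep(g,*S(380,445)).round(1))
print('tri front tip',tri([(g,*S(350,380)),(f,322,281)]).round(1))
E
```

```text
side tip [ 558.3 -103.2   41.2] [ 554.1 -119.8   52.4] [ 565.9 -113.9   51.2]
side block depth [ 548.7 -101.7   22.1] [ 569.5 -129.3   14.9]
tri front tip [ 560.4 -106.8   41.8]
```

The fingertips are really about 38 mm above the reported TCP height: both views put them near z≈42 while the state says 4, and they closed above the block without touching it. I'll open and go down further, watching the force.

```bash
python3 -m inch '{"dp":[[0,0,0],[0,0,0],[0,0,0],[0,0,0],[0,0,0],[0,0,0],[0,0,0],[0,0,0]],"rot":[[0,0,0],[0,0,0],[0,0,0],[0,0,0],[0,0,0],[0,0,0],[0,0,0],[0,0,0]],"grip":[1,1,1,1,1,1,1,1]}' 40
python3 -m inch '{"dp":[[0,0.02,0.25],[0,0,0.25],[0,0,0.1],[0,0,0]],"rot":[[0,0,0],[0,0,0],[0,0,0],[0,0,0]],"grip":[1,1,1,1]}'
python3 - <<'E'
from h import *
g=grab('side','s4');f=grab('wrist','w4')
a=g['frame'][170:290,240:390];a=cv2.resize(a,None,fx=2.6,fy=2.6,interpolation=2);b=cv2.resize(f['frame'],(416,312));cv2.imwrite('pics/c5.png',np.hstack([a[:312,:384],b[:312]])[:,:,::-1] if 0 else np.hstack([cv2.resize(a,(384,312)),b])[:,:,::-1])
E
```

```text
time: 6.25
tool_pos: [557.4, -103.0, 4.1]
tool_rot: [-3.142, -0.0, -0.824]
wrist_force: [0.5, 0.3, 0.2]
gripper_width: 85.4
grip_force: 0.0
time: 6.65
tool_pos: [555.8, -103.6, -21.2]
tool_rot: [3.14, 0.002, -0.824]
wrist_force: [0.5, -0.1, -0.2]
gripper_width: 85.6
grip_force: 0.0
```

View pics/c5.png

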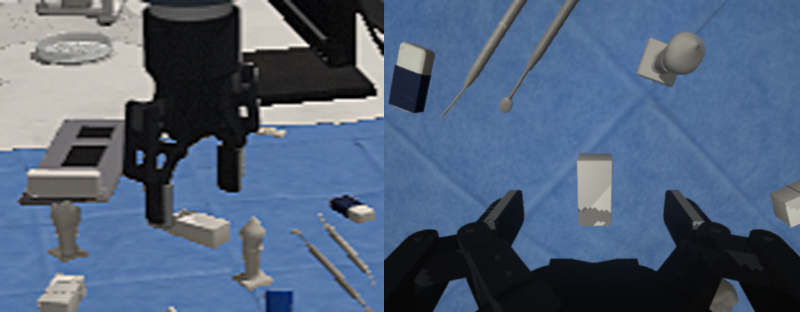

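The side view shows the fingers standing either side of the plain block, with the tips still about 20–30 mm above the bench. I'll go 11 mm further and close.

```bash
python3 -m inch '{"dp":[[0,0,0.15],[0,0,0.12],[0,0,0],[0,0,0],[0,0,0],[0,0,0],[0,0,0],[0,0,0]],"rot":[[0,0,0],[0,0,0],[0,0,0],[0,0,0],[0,0,0],[0,0,0],[0,0,0],[0,0,0]],"grip":[1,1,1,0.2,0.2,0.2,0.2,0.2]}' 40
python3 -m inch '{"dp":[[0,0,0],[0,0,0],[0,0,0],[0,0,0],[0,0,0]],"rot":[[0,0,0],[0,0,0],[0,0,0],[0,0,0],[0,0,0]],"grip":[0,0,0,0,0]}'
```

```text
time: 7.55
tool_pos: [557.2, -103.6, -30.2]
tool_rot: [-3.141, -0.001, -0.824]
wrist_force: [-0.5, -0.8, 0.1]
gripper_width: 21.0
grip_force: 40.0
time: 8.05
tool_pos: [557.1, -103.6, -30.4]
tool_rot: [-3.141, -0.001, -0.824]
wrist_force: [0.2, 0.2, 4.6]
gripper_width: 20.8
grip_force: 40.6
```

```bash
python3 -m inch '{"dp":[[0,0,-0.3],[0,0,-0.8],[0,0,-0.8],[0,0,-0.8],[0,0,-0.2],[0,0,0]],"rot":[[0,0,0],[0,0,0],[0,0,0],[0,0,0],[0,0,0],[0,0,0]],"grip":[0,0,0,0,0,0]}'
python3 - <<'E'
from h import *
go(485.5,100,85,-1.847)
E
```

```text
time: 8.65
tool_pos: [557.6, -103.5, 87.1]
tool_rot: [-3.139, -0.002, -0.824]
wrist_force: [-0.0, -0.5, -0.9]
gripper_width: 20.8
grip_force: 40.1
pos [ 557.6 -103.5   87.1] yaw -0.824 | dp units tot [-4.958 -2.134  0.052] rotz tot 10.23 -> or -21.18
```

```bash
python3 -m inch '{"dp":[[-0.8,-0.35,0],[-0.8,-0.35,0],[-0.8,-0.35,0],[-0.8,-0.35,0],[-0.8,-0.35,0],[-0.8,-0.35,0],[-0.15,-0.03,0],[0,0,0]],"rot":[[0,0,0],[0,0,0],[0,0,0],[0,0,0],[0,0,0],[0,0,0],[0,0,0],[0,0,1]],"grip":[0,0,0,0,0,0,0,0]}'
python3 -m inch '{"dp":[[0,0,0],[0,0,0],[0,0,0],[0,0,0],[0,0,0],[0,0,0],[0,0,0],[0,0,0]],"rot":[[0,0,1],[0,0,1],[0,0,1],[0,0,1],[0,0,1],[0,0,1],[0,0,1],[0,0,1]],"grip":[0,0,0,0,0,0,0,0]}'
python3 -m inch '{"dp":[[0,0,0],[0,0,0],[0,0,0]],"rot":[[0,0,1],[0,0,0.23],[0,0,0]],"grip":[0,0,0]}'
python3 - <<'E'
from h import *
f=grab('wrist','w5');go(485.5,100,-22,-1.847)
E
```

```text
time: 9.45
tool_pos: [483.2, 100.3, 84.0]
tool_rot: [3.139, 0.001, -0.923]
wrist_force: [0.3, -0.0, -0.2]
gripper_width: 20.7
grip_force: 40.1
time: 10.25
tool_pos: [483.7, 98.8, 83.9]
tool_rot: [3.139, -0.002, -1.729]
wrist_force: [0.3, 0.5, -0.3]
gripper_width: 20.9
grip_force: 40.1
time: 10.55
tool_pos: [484.2, 99.1, 84.4]
tool_rot: [3.14, -0.001, -1.846]
wrist_force: [0.2, 0.5, -0.5]
gripper_width: 20.9
grip_force: 40.1
pos [484.3  99.2  84.6] yaw -1.845 | dp units tot [-0.028 -0.023  2.666] rotz tot 0.02 -> or -31.4
```

View pics/w5.png

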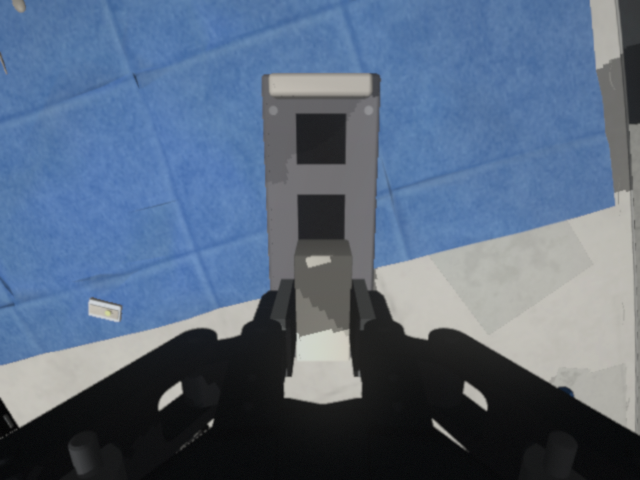

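```bash
python3 - <<'E'
from h import *
f=load('w5')
fr=f['frame'].astype(int); m=(fr.max(-1)<50).astype(np.uint8); n,l,s,c=cv2.connectedComponentsWithStats(m)
k=l==l[138,320]; ci=c[l[138,320]]; p=atz(f,*ci,8); print(ci,p.round(1),s[l[138,320]])
a=atz(f,296.5,115,8);b=atz(f,344.5,115,8);a2=atz(f,297,163,8);b2=atz(f,346,163,8);print('sz',np.linalg.norm(b-a),np.linalg.norm(a2-a))
e1=atz(f,298,195,8);e2=atz(f,344,195,8);print('mid far edge',((e1+e2)/2).round(1),np.linalg.norm(e1-e2))
L=[atz(f,263.5,150,8),atz(f,269,270,8)];Rr=[atz(f,379,150,8),atz(f,375,270,8)]
mid=[(L[i]+Rr[i])/2 for i in(0,1)];print('board width',np.linalg.norm(L[0]-Rr[0]),'axis',mid)
bar1=(atz(f,269,97,30)+atz(f,374,97,30))/2;print('bar inner',bar1)
d=mid[0]-mid[1];yaw=np.arctan2(d[1],d[0]);print('yaw',yaw)
u=np.array([np.cos(yaw),np.sin(yaw)])
print('centre est',p[:2]-65*u,(e1+e2)[:2]/2-27*u)
zt=136.8;q=(atz(f,301,240,zt)+atz(f,351,240,zt))/2;print('block end',q.round(1),'centre',(q[:2]-23*np.array([np.cos(-1.845),np.sin(-1.845)])).round(1),np.linalg.norm(atz(f,301,240,zt)-atz(f,351,240,zt)), dep(f,318,262),dep(f,325,290))
print(robot.observe()['tool_pos'])
E
```

```text
[320.57020913 137.94024755] [466.8  37.3   8. ] [ 297  114   48   49 2343]
sz 32.42630156049307 32.077613525495586
mid far edge [477.3  75.4   8. ] 32.78015928439363
board width 79.87661837883877 axis [array([468.57483828,  45.14417289,   8.        ]), array([492.07930752, 130.47581589,   8.        ])]
bar inner [459.49117428  13.65550243  30.        ]
yaw -1.8395794151111962
centre est [484.10821537  99.95375202] [484.46522604 101.38856984]
block end [474.   71.5 136.8] centre [480.2  93.7] 18.43244406504773 [479.38796301  79.63647797 134.92265439] [479.76888061  90.85449646 136.41401966]
[484.30194587  99.19173868  84.63627892]
```

```bash
python3 - <<'E'
from h import *
f=load('w5')
for v,z,a,b in((240,114.8,301,351),(254,136.8,300,352)):
    A=atz(f,a,v,z);B=atz(f,b,v,z);q=(A+B)/2;d=np.array([np.cos(-1.845),np.sin(-1.845)]);print(q.round(1),np.linalg.norm(A-B).round(1),(q[:2]-23*d).round(1))
print(f['depth'][236:264:2,325].round())
for v in (242,246,250,254,258,262): print(v,dep(f,325,v).round(1), f['frame'][v,335])
E
```

```text
[475.5  77.8 114.8] 21.6 [481.7 100. ]
[475.4  76.8 136.8] 19.4 [481.7  98.9]
[267. 267. 155. 151. 149. 146. 144. 140. 140. 136. 137. 135. 136. 136.]
242 [475.7  76.7 121.1] [71 71 68]
246 [475.8  76.8 126.5] [74 73 70]
250 [475.8  76.6 132.2] [77 75 72]
254 [475.8  76.8 136.3] [80 79 76]
258 [476.1  77.8 137.8] [96 94 90]
262 [476.6  79.3 137.9] [96 95 91]
```

```bash
python3 -m inch '{"dp":[[-0.05,-0.05,0.7],[0,0,0.7],[0,0,0.7],[0,0,0.3],[0,0,0.15],[0,0,0.07],[0,0,0],[0,0,0]],"rot":[[0,0,0],[0,0,0],[0,0,0],[0,0,0],[0,0,0],[0,0,0],[0,0,0],[0,0,0]],"grip":[0,0,0,0,0,0,0,0]}'
python3 - <<'E'
from h import *
o=robot.observe();print(o['wrist_force'],o['tool_rot']);go(486.8,100.5,-22,-1.843)
E
```

```text
time: 11.4
tool_pos: [487.9, 101.2, -18.7]
tool_rot: [-3.14, 0.001, -1.846]
wrist_force: [-0.2, 0.0, -0.9]
gripper_width: 21.0
grip_force: 40.1
[-0.16824047  0.04621341 -0.8922901 ] [-3.14036082e+00  1.00052872e-03 -1.84632147e+00]
pos [487.9 101.2 -18.7] yaw -1.846 | dp units tot [0.025 0.021 0.082] rotz tot -0.03 -> or 31.38
```

```bash
python3 -m inch '{"dp":[[0.02,0.02,0.04],[0,0,0.03],[0,0,0]],"rot":[[0,0,0],[0,0,0],[0,0,0]],"grip":[0,0,0]}'
python3 -m inch '{"dp":[[0,0,0.01],[0,0,0],[0,0,0],[0,0,0],[0,0,0],[0,0,0]],"rot":[[0,0,0],[0,0,0],[0,0,0],[0,0,0],[0,0,0],[0,0,0]],"grip":[0.02,0.5,0.5,0.5,0.5,0.5]}'
python3 -m inch '{"dp":[[0,0,-0.4],[0,0,-1],[0,0,-1],[0,0,-1],[0,0,-0.8],[0,0,0]],"rot":[[0,0,0],[0,0,0],[0,0,0],[0,0,0],[0,0,0],[0,0,0]],"grip":[0.5,0.5,0.5,0.5,0.8,1]}'
python3 - <<'E'
from h import *
f=grab('wrist','w6');t=grab('top','t6')
a=f['frame'][60:360,200:460]; b=cv2.resize(t['frame'][240:320,165:300],None,fx=3.8,fy=3.8,interpolation=2)[:300]
cv2.imwrite('pics/c6.png',np.hstack([a,b])[:,:,::-1]);go(582,-191.5,80,0.42)
E
```

```text
time: 11.7
tool_pos: [486.2, 100.4, -22.3]
tool_rot: [-3.142, 0.0, -1.847]
wrist_force: [0.8, -0.8, -0.4]
gripper_width: 20.8
grip_force: 40.1
time: 12.3
tool_pos: [486.2, 100.4, -22.7]
tool_rot: [3.142, -0.0, -1.847]
wrist_force: [0.4, -0.2, -0.4]
gripper_width: 42.6
grip_force: 0.0
time: 12.9
tool_pos: [489.3, 101.3, 150.4]
tool_rot: [-3.134, 0.006, -1.846]
wrist_force: [-0.2, -0.1, -0.4]
gripper_width: 70.2
grip_force: 0.0
pos [486.4 100.7 145.7] yaw -1.847 | dp units tot [ 6.377 -4.292  1.642] rotz tot 8.75 -> or -22.67
```

View pics/c6.png

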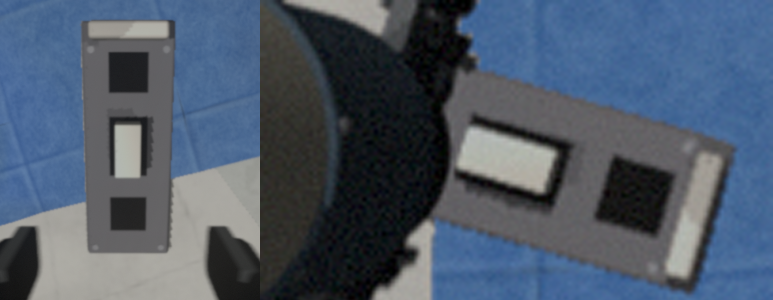

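Left: the plain block lies lengthwise on the middle pad, wrist px about (327,211). Right: the top view agrees, with the block near top px (293,281). Next is the canine.

```bash
python3 -m inch '{"dp":[[0.8,-0.54,0.2],[0.8,-0.54,0.2],[0.8,-0.54,0.2],[0.8,-0.54,0.2],[0.8,-0.54,0.2],[0.8,-0.54,0.2],[0.8,-0.54,0.2],[0.78,-0.51,0.2]],"rot":[[0,0,0],[0,0,0],[0,0,0],[0,0,0],[0,0,0],[0,0,0],[0,0,0],[0,0,0]],"grip":[1,1,1,1,1,1,1,1]}' 40
python3 -m inch '{"dp":[[0,0,0],[0,0,0],[0,0,0],[0,0,0],[0,0,0],[0,0,0],[0,0,0],[0,0,0]],"rot":[[0,0,-1],[0,0,-1],[0,0,-1],[0,0,-1],[0,0,-1],[0,0,-1],[0,0,-1],[0,0,0]],"grip":[1,1,1,1,1,1,1,1]}'
python3 - <<'E'
from h import *
# check of block placing in w6
f=load('w6');fr=f['frame'].astype(int)
m=(fr.max(-1)<50).astype(np.uint8);n,l,s,c=cv2.connectedComponentsWithStats(m)
P=[atz(f,*c[l[v,u]],8)[:2] for u,v in((328,132),(328,273))];print('pads',P,(P[0]+P[1])/2,np.linalg.norm(P[0]-P[1]),np.arctan2(*(P[0]-P[1])[::-1]))
m=(fr.min(-1)>125).astype(np.uint8);m[:170]=0;m[245:]=0;m[:,290:360]=m[:,290:360];n,l,s,c=cv2.connectedComponentsWithStats(m)
k=l==l[211,327];r=cv2.minAreaRect(np.argwhere(k)[:,::-1].astype(np.float32));print(r,[atz(f,*p,30)[:2].round(1).tolist() for p in cv2.boxPoints(r)],atz(f,*r[0],30))
# canine in new picture
f=grab('wrist','w7');fr=f['frame'];hsv=cv2.cvtColor(fr,cv2.COLOR_RGB2HSV)
b=cv2.resize(fr[120:330,220:440],None,fx=2.8,fy=2.8,interpolation=2);cv2.imwrite('pics/c7.png',b[:,:,::-1])
m=((hsv[...,1]<80)&(hsv[...,2]>90)).astype(np.uint8);n,l,s,c=cv2.connectedComponentsWithStats(m)
for i in range(1,n):
    if s[i,4]>150: print(c[i].round(),s[i], atz(f,*c[i],9).round())
go(582.2,-193,-26,-1.146)
E
```

```text
time: 13.8
tool_pos: [580.9, -193.3, 78.9]
tool_rot: [3.138, -0.0, -1.847]
wrist_force: [0.7, 0.0, 0.2]
gripper_width: 85.4
grip_force: 0.0
time: 14.6
tool_pos: [580.7, -191.7, 79.4]
tool_rot: [3.139, 0.002, -1.146]
wrist_force: [-0.7, -0.2, 0.4]
gripper_width: 85.0
grip_force: 0.0
pads [array([466.3281453 ,  37.58828677]), array([501.57309891, 162.59678899])] [483.95062211 100.09253788] 129.88199406370265 -1.84560350229694
((327.5, 211.0), (52.0, 25.0), 90.0) [[488.3, 75.6], [468.4, 81.2], [480.0, 124.5], [500.7, 118.7]] [484.23482328  99.62140015  30.        ]
[628.   8.] [605   0  35  25 450] [ 462. -408.    9.]
[521. 103.] [ 488   83   69   46 1755] [ 496. -326.    9.]
[262.  97.] [256  85  13  26 233] [ 653. -257.    9.]
[234. 200.] [ 209  115   51  177 1168] [ 646. -186.    9.]
[191. 228.] [167 138  59 173 938] [ 667. -154.    9.]
[320. 234.] [ 303  213   35   46 1322] [ 581. -188.    9.]
[508. 296.] [ 475  264   65   62 1585] [ 429. -202.    9.]
[126. 286.] [115 274  24  25 510] [697. -90.   9.]
[423. 376.] [411 365  30  32 531] [ 455. -113.    9.]
pos [ 580.9 -191.7   79.7] yaw -1.149 | dp units tot [ 0.043 -0.017  2.642] rotz tot -0.03 -> or 31.39
```

```bash
python3 -m inch '{"dp":[[0.04,-0.02,0.8],[0,0,0.8],[0,0,0.6],[0,0,0.3],[0,0,0.14],[0,0,0],[0,0,0],[0,0,0]],"rot":[[0,0,0],[0,0,0],[0,0,0],[0,0,0],[0,0,0],[0,0,0],[0,0,0],[0,0,0]],"grip":[1,1,1,1,1,1,0.3,0.3]}' 25
python3 -m inch '{"dp":[[0,0,0],[0,0,0],[0,0,0],[0,0,0],[0,0,0],[0,0,0],[0,0,0],[0,0,0]],"rot":[[0,0,0],[0,0,0],[0,0,0],[0,0,0],[0,0,0],[0,0,0],[0,0,0],[0,0,0]],"grip":[0.3,0.3,0.3,0,0,0,0,0]}'
```

```text
time: 15.45
tool_pos: [584.2, -193.2, -22.9]
tool_rot: [-3.14, -0.001, -1.147]
wrist_force: [0.5, 0.8, -0.1]
gripper_width: 59.3
grip_force: 0.0
time: 16.25
tool_pos: [583.2, -193.1, -24.1]
tool_rot: [-3.142, -0.0, -1.147]
wrist_force: [-1.4, -0.6, 2.6]
gripper_width: 16.4
grip_force: 24.4
```

```bash
python3 -m inch '{"dp":[[0,0,-0.3],[0,0,-0.8],[0,0,-0.8],[0,0,-0.8],[0,0,-0.3],[0,0,0]],"rot":[[0,0,0],[0,0,0],[0,0,0],[0,0,0],[0,0,0],[0,0,0]],"grip":[0,0,0,0,0,0]}' 30
python3 - <<'E'
from h import *
go(486.6,100.5,95,-1.847)
E
```

```text
time: 16.85
tool_pos: [584.7, -193.2, 98.3]
tool_rot: [-3.137, -0.003, -1.147]
wrist_force: [0.5, -0.6, -0.3]
gripper_width: 16.0
grip_force: 29.3
pos [ 584.7 -193.2   98.3] yaw -1.147 | dp units tot [-7.701 -0.786  0.083] rotz tot 7.0 -> or -24.41
```

```bash
python3 -m inch '{"dp":[[-0.96,-0.1,0],[-0.96,-0.1,0],[-0.96,-0.1,0],[-0.96,-0.1,0],[-0.96,-0.1,0],[-0.96,-0.1,0],[-0.96,-0.1,0],[-0.96,-0.1,0]],"rot":[[0,0,0],[0,0,0],[0,0,0],[0,0,0],[0,0,0],[0,0,0],[0,0,0],[0,0,0]],"grip":[0,0,0,0,0,0,0,0]}'
python3 -m inch '{"dp":[[0,0,0],[0,0,0],[0,0,0],[0,0,0],[0,0,0],[0,0,0],[0,0,0],[0,0,0]],"rot":[[0,0,1],[0,0,1],[0,0,1],[0,0,1],[0,0,1],[0,0,1],[0,0,1],[0,0,0]],"grip":[0,0,0,0,0,0,0,0]}'
python3 - <<'E'
from h import *
f=grab('wrist','w8');cv2.imwrite('pics/c8.png',cv2.resize(f['frame'][200:350,220:420],None,fx=3.5,fy=3.5,interpolation=2)[:,:,::-1])
o=robot.observe();p=o['tool_pos'];yaw=o['tool_rot'][2];P=heights(f)-p
xt=P[...,0]*np.cos(yaw)+P[...,1]*np.sin(yaw);yt=P[...,0]*np.sin(yaw)-P[...,1]*np.cos(yaw)
k=(P[...,2]>20)&(P[...,2]<36)&(abs(xt)<25)&(abs(yt)<25)
print(k.sum(),'x',np.percentile(xt[k],[1,50,97,99.5]),'y',np.percentile(yt[k],[.5,3,50,97,99.5]),'z',np.percentile(P[...,2][k],[1,50,99]))
v,u=np.argwhere(k).T;print('px',u.min(),u.max(),v.min(),v.max())
go(486.6,100.5,6,-1.847)
E
```

```text
time: 17.65
tool_pos: [484.1, 101.2, 94.1]
tool_rot: [3.139, 0.0, -1.147]
wrist_force: [1.6, 0.5, 0.7]
gripper_width: 16.3
grip_force: 29.3
time: 18.45
tool_pos: [484.9, 99.9, 94.2]
tool_rot: [3.139, -0.002, -1.848]
wrist_force: [-1.6, -0.1, -1.1]
gripper_width: 16.1
grip_force: 29.3
1441 x [-10.4731073    6.72269157  10.2735676   10.47205372] y [-10.00971934  -8.87937863   0.99724117  12.29315352  13.28722373] z [24.82458018 32.47420387 35.24069567]
px 297 350 264 316
pos [485.1  99.9  94.4] yaw -1.845 | dp units tot [-0.025 -0.033  2.21 ] rotz tot 0.02 -> or -31.39
```

View pics/c8.png

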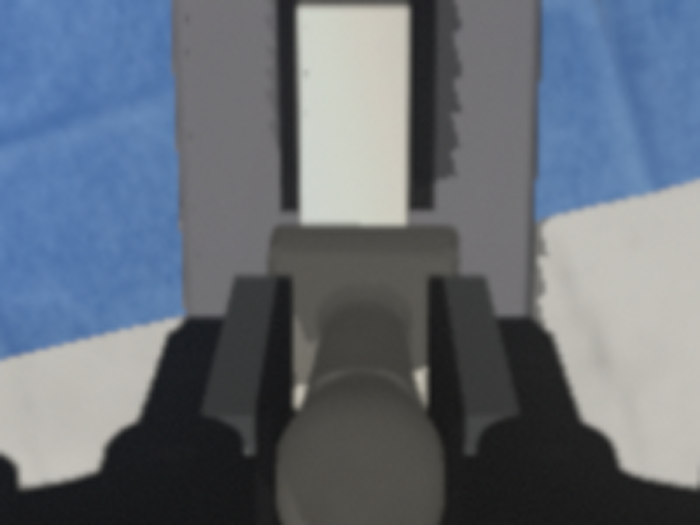

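c8 shows the canine held upright, foot square to the block: foot front edge at crop row 228, columns 270–458. It needs about 2 mm more towards the bar.

```bash
python3 -m inch '{"dp":[[0.053,-0.023,0.7],[0,0,0.7],[0,0,0.4],[0,0,0.2],[0,0,0.1],[0,0,0.05],[0,0,0],[0,0,0]],"rot":[[0,0,0],[0,0,0],[0,0,0],[0,0,0],[0,0,0],[0,0,0],[0,0,0],[0,0,0]],"grip":[0,0,0,0,0,0,0,0]}'
python3 - <<'E'
from h import *
go(485.4,97.8,6.3,-1.847)
E
```

```text
time: 19.3
tool_pos: [486.8, 98.1, 10.4]
tool_rot: [-3.14, 0.001, -1.846]
wrist_force: [0.4, -0.2, -0.0]
gripper_width: 16.3
grip_force: 29.3
pos [486.8  98.1  10.4] yaw -1.846 | dp units tot [0.017 0.032 0.103] rotz tot 0.01 -> or -31.41
```

```bash
python3 -m inch '{"dp":[[0.01,0.02,0.05],[0,0,0.03],[0,0,0],[0,0,0]],"rot":[[0,0,0],[0,0,0],[0,0,0],[0,0,0]],"grip":[0,0,0,0]}'
```

```text
time: 19.7
tool_pos: [485.4, 97.7, 6.5]
tool_rot: [-3.142, -0.0, -1.847]
wrist_force: [1.0, -0.6, 0.3]
gripper_width: 16.4
grip_force: 29.3
```

```bash
python3 -m inch '{"dp":[[0,0,0.012],[0,0,0],[0,0,0],[0,0,0],[0,0,0],[0,0,0],[0,0,0],[0,0,0]],"rot":[[0,0,0],[0,0,0],[0,0,0],[0,0,0],[0,0,0],[0,0,0],[0,0,0],[0,0,0]],"grip":[0,0.25,0.25,0.3,0.5,0.5,0.5,0.5]}'
python3 -m inch '{"dp":[[0,0,-0.4],[0,0,-1],[0,0,-1],[0,0,-1],[0,0,0],[0,0,0]],"rot":[[0,0,0],[0,0,0],[0,0,0],[0,0,0],[0,0,0],[0,0,0]],"grip":[0.5,0.5,0.5,0.5,0.8,1]}'
python3 - <<'E'
from h import *
f=grab('wrist','w9');P=heights(f)
k=(P[...,2]>70)&(P[...,2]<100)&(abs(P[...,0]-486)<40)&(abs(P[...,1]-100)<40); print('canine crown',k.sum(),np.median(P[k],0),P[k][:,2].max())
u=np.array([np.cos(-1.846),np.sin(-1.846)]);n=np.array([u[1],-u[0]])
k=(P[...,2]>33)&(P[...,2]<42)&(abs(P[...,0]-486)<30)&(abs(P[...,1]-100)<30);q=P[k][:,:2]-[484.2,99.6];print('foot',k.sum(),np.percentile(q@u,[.5,50,99]),np.percentile(q@n,[1,50,99]))
k=(P[...,2]>26)&(P[...,2]<32.5)&(abs(P[...,0]-486)<30)&(abs(P[...,1]-100)<30);q=P[k][:,:2]-[484.2,99.6];print('block',k.sum(),np.percentile(q@u,[.5,50,99]),np.percentile(q@n,[1,50,99]))
go(502.5,-322,85,0.134)
E
```

```text
time: 20.5
tool_pos: [485.4, 97.7, 6.0]
tool_rot: [-3.142, 0.0, -1.847]
wrist_force: [-0.3, 0.4, -0.9]
gripper_width: 42.7
grip_force: 0.0
time: 21.1
tool_pos: [485.8, 98.1, 142.7]
tool_rot: [-3.14, 0.002, -1.847]
wrist_force: [0.8, -0.7, -1.2]
gripper_width: 70.5
grip_force: 0.0
canine crown 513 [483.39498834  96.7771164   80.41268637] 89.80626813109784
foot 490 [-10.60523515   5.72885421  11.76554659] [-11.84687314  -0.49860296  11.64213958]
block 493 [-23.48251153  15.40118589  22.55060665] [-11.43481465  -1.30982368  10.1149779 ]
pos [484.9  97.7 141.4] yaw -1.847 | dp units tot [ 9.975 -3.285  1.411] rotz tot 11.61 -> or -19.81
```

```bash
python3 -m inch '{"dp":[[0.907,-0.3,0],[0.907,-0.3,0],[0.907,-0.3,0.2],[0.907,-0.3,0.2],[0.907,-0.3,0.2],[0.907,-0.3,0.2],[0.907,-0.3,0.2],[0.907,-0.3,0.2]],"rot":[[0,0,0],[0,0,0],[0,0,0],[0,0,0],[0,0,0],[0,0,0],[0,0,0],[0,0,0]],"grip":[1,1,1,1,0.5,0.5,0.5,0.5]}' 30
python3 -m inch '{"dp":[[0.907,-0.3,0.1],[0.907,-0.3,0.1],[0.907,-0.29,0],[0,0,0],[0,0,0],[0,0,0],[0,0,0],[0,0,0]],"rot":[[0,0,0],[0,0,0],[0,0,0],[0,0,-1],[0,0,-1],[0,0,-1],[0,0,-1],[0,0,-0.1]],"grip":[0.5,0.5,0.5,0.5,0.5,0.5,0.5,0.5]}'
python3 -m inch '{"dp":[[0,0,0],[0,0,0]],"rot":[[0,0,0],[0,0,0]],"grip":[0.5,0.5]}'
cat >> h.py <<'E'
def foot(f,cx,cy,yaw,z0=5,z1=11,r=18):
    "foot extents in tool axes about (cx,cy) from depth"
    P=heights(f);k=(P[...,2]>z0)&(P[...,2]<z1)&(np.hypot(P[...,0]-cx,P[...,1]-cy)<r)
    hsv=cv2.cvtColor(f['frame'],cv2.COLOR_RGB2HSV);k&=(hsv[...,1]<80)&(hsv[...,2]>70)
    q=P[k][:,:2]-[cx,cy];x=q@[np.cos(yaw),np.sin(yaw)];y=q@[np.sin(yaw),-np.cos(yaw)]
    print('foot',k.sum(),'x',np.percentile(x,[.5,3,97,99.5]).round(1),'y',np.percentile(y,[.5,3,97,99.5]).round(1))
    v,u=np.argwhere(k).T; r=cv2.minAreaRect(q.astype(np.float32)); print(' rect',r)
E
python3 - <<'E'
from h import *
f=grab('wrist','w10');foot(f,502.5,-322,-1.437);go(502.5,-322,-26,-1.437)
E
```

```text
time: 21.95
tool_pos: [497.4, -209.0, 91.9]
tool_rot: [3.138, -0.0, -1.847]
wrist_force: [1.3, 0.9, -0.3]
gripper_width: 42.8
grip_force: 0.0
time: 22.75
tool_pos: [502.2, -321.7, 84.1]
tool_rot: [3.139, 0.002, -1.436]
wrist_force: [0.2, 0.0, 0.3]
gripper_width: 42.8
grip_force: 0.0
time: 22.95
tool_pos: [502.9, -322.0, 85.3]
tool_rot: [3.141, 0.001, -1.439]
wrist_force: [-0.2, -0.1, 0.6]
gripper_width: 43.0
grip_force: 0.0
foot 512 x [-13.8 -11.9  10.5  11.1] y [-10.5 -10.3  12.3  12.5]
 rect ((-1.5591325759887695, 2.966989517211914), (23.107067108154297, 28.567489624023438), 6.911762237548828)
pos [ 503.  -322.    85.6] yaw -1.438 | dp units tot [-2.000e-03  1.300e-02  2.789e+00] rotz tot -0.01 -> or 31.4
```

```bash
python3 -m inch '{"dp":[[-0.01,-0.02,0.8],[0,0,0.8],[0,0,0.7],[0,0,0.3],[0,0,0.15],[0,0,0],[0,0,0],[0,0,0]],"rot":[[0,0,0],[0,0,0],[0,0,0],[0,0,0],[0,0,0],[0,0,0],[0,0,0],[0,0,0]],"grip":[0.5,0.5,0.5,0.5,0.5,0.5,0.5,0.3]}' 30
python3 -m inch '{"dp":[[0,0,0],[0,0,0],[0,0,0],[0,0,0],[0,0,0],[0,0,0]],"rot":[[0,0,0],[0,0,0],[0,0,0],[0,0,0],[0,0,0],[0,0,0]],"grip":[0.2,0,0,0,0,0]}'
python3 -m inch '{"dp":[[0,0,-0.3],[0,0,-0.8],[0,0,-0.8],[0,0,-0.8],[0,0,-0.5],[0,0,0]],"rot":[[0,0,0],[0,0,0],[0,0,0],[0,0,0],[0,0,0],[0,0,0]],"grip":[0,0,0,0,0,0]}' 30
python3 - <<'E'
from h import *
u=np.array([np.cos(-1.846),np.sin(-1.846)]);c=np.array([486.5,100.5]);print(c+65*u,c-65*u)
go(*(c+65*u),100,-1.846)
E
```

```text
time: 23.8
tool_pos: [505.1, -322.1, -22.5]
tool_rot: [-3.139, -0.001, -1.437]
wrist_force: [0.9, 0.6, 0.1]
gripper_width: 29.4
grip_force: 0.0
time: 24.4
tool_pos: [504.4, -322.0, -23.1]
tool_rot: [-3.141, -0.001, -1.437]
wrist_force: [-1.3, -0.4, 5.7]
gripper_width: 15.8
grip_force: 29.3
time: 25.0
tool_pos: [506.1, -322.7, 108.4]
tool_rot: [-3.135, -0.004, -1.436]
wrist_force: [1.0, -0.8, 0.3]
gripper_width: 15.7
grip_force: 29.7
[468.83670815  37.9459584 ] [504.16329185 163.0540416 ]
pos [ 506.1 -322.7  108.4] yaw -1.436 | dp units tot [-9.059 -0.285  0.209] rotz tot 4.1 -> or -27.32
```

```bash
python3 -m inch '{"dp":[[-0.9,-0.03,0],[-0.9,-0.03,0],[-0.9,-0.03,0],[-0.9,-0.03,0],[-0.9,-0.03,0],[-0.9,-0.03,0],[-0.9,-0.03,0],[-0.9,-0.03,0]],"rot":[[0,0,0],[0,0,0],[0,0,0],[0,0,0],[0,0,0],[0,0,0],[0,0,0],[0,0,0]],"grip":[0,0,0,0,0,0,0,0]}'
python3 -m inch '{"dp":[[-0.9,-0.03,0.1],[-0.93,0,0.1],[0,0,0],[0,0,0],[0,0,0],[0,0,0],[0,0,0],[0,0,0]],"rot":[[0,0,0],[0,0,0],[0,0,1],[0,0,1],[0,0,1],[0,0,1],[0,0,0.1],[0,0,0]],"grip":[0,0,0,0,0,0,0,0]}'
cat >> h.py <<'E'
def inhand(f,zu,padpx_mask=None):
    o=robot.observe();p=o['tool_pos'];yaw=o['tool_rot'][2];P=heights(f)-p
    xt=P[...,0]*np.cos(yaw)+P[...,1]*np.sin(yaw);yt=P[...,0]*np.sin(yaw)-P[...,1]*np.cos(yaw)
    k=(P[...,2]>zu-3)&(P[...,2]<zu+11)&(abs(xt)<25)&(abs(yt)<25)
    print('inhand',k.sum(),'x',np.percentile(xt[k],[1,97,99.5]).round(1),'y',np.percentile(yt[k],[.5,3,97,99.5]).round(1),'z',np.percentile(P[...,2][k],[1,99]).round(1))
E
python3 - <<'E'
from h import *
f=grab('wrist','w11');inhand(f,23.5)
go(469,38,-18,-1.846)
E
```

```text
time: 25.8
tool_pos: [474.2, -33.5, 103.7]
tool_rot: [3.141, 0.0, -1.437]
wrist_force: [1.0, 0.4, -0.6]
gripper_width: 15.4
grip_force: 29.7
time: 26.6
tool_pos: [466.1, 37.7, 95.8]
tool_rot: [3.141, -0.0, -1.845]
wrist_force: [-0.1, 0.2, 0.3]
gripper_width: 15.6
grip_force: 29.7
inhand 1357 x [-4.  11.9 12.2] y [-8.3 -7.4 13.6 14.9] z [24.4 34. ]
pos [466.2  37.7  95.8] yaw -1.845 | dp units tot [-0.025 -0.065  2.846] rotz tot 0.01 -> or -31.4
```

```bash
python3 -m inch '{"dp":[[0,-0.08,0.8],[0,0,0.8],[0,0,0.6],[0,0,0.3],[0,0,0.15],[0,0,0.03],[0,0,0],[0,0,0]],"rot":[[0,0,0],[0,0,0],[0,0,0],[0,0,0],[0,0,0],[0,0,0],[0,0,0],[0,0,0]],"grip":[0,0,0,0,0,0,0,0]}'
python3 -m inch '{"dp":[[0,0,0.01],[0,0,0],[0,0,0]],"rot":[[0,0,0],[0,0,0],[0,0,0]],"grip":[0,0,0]}'
python3 - <<'E'
from h import *
go(469.3,36.7,-15,-1.846)
E
```

```text
time: 27.45
tool_pos: [470.3, 37.1, -10.4]
tool_rot: [-3.14, 0.001, -1.846]
wrist_force: [0.5, 0.1, 0.5]
gripper_width: 15.7
grip_force: 29.7
time: 27.75
tool_pos: [469.7, 37.0, -11.4]
tool_rot: [-3.141, 0.0, -1.847]
wrist_force: [0.8, 0.2, -0.3]
gripper_width: 15.4
grip_force: 29.7
pos [469.7  37.  -11.4] yaw -1.847 | dp units tot [0.009 0.007 0.091] rotz tot -0.01 -> or 31.41
```

```bash
python3 -m inch '{"dp":[[0,0,0.05],[0,0,0.02],[0,0,0],[0,0,0]],"rot":[[0,0,0],[0,0,0],[0,0,0],[0,0,0]],"grip":[0,0,0,0]}'
python3 -m inch '{"dp":[[0,0,0.01],[0,0,0],[0,0,0],[0,0,0],[0,0,0],[0,0,0],[0,0,0],[0,0,0]],"rot":[[0,0,0],[0,0,0],[0,0,0],[0,0,0],[0,0,0],[0,0,0],[0,0,0],[0,0,0]],"grip":[0,0.25,0.25,0.3,0.5,0.5,0.5,0.5]}'
python3 -m inch '{"dp":[[0,0,-0.4],[0,0,-1],[0,0,-1],[0,0,-0.6],[0,0,0],[0,0,0]],"rot":[[0,0,0],[0,0,0],[0,0,0],[0,0,0],[0,0,0],[0,0,0]],"grip":[0.5,0.5,0.5,0.5,0.6,0.6]}'
python3 - <<'E'
from h import *
f=grab('wrist','w12');foot(f,466.5,37.5,-1.846,12,20);P=heights(f);k=(P[...,2]>40)&(P[...,2]<75)&(np.hypot(P[...,0]-466.5,P[...,1]-37.5)<20);print(k.sum(),np.median(P[k],0),P[k][:,2].max())
go(450.8,-111.3,90,0.503)
E
```

```text
time: 28.15
tool_pos: [469.5, 36.9, -14.4]
tool_rot: [3.142, -0.0, -1.847]
wrist_force: [-0.3, 0.1, -0.9]
gripper_width: 15.7
grip_force: 29.7
time: 28.95
tool_pos: [469.5, 36.9, -14.8]
tool_rot: [3.142, -0.0, -1.847]
wrist_force: [-0.2, 0.2, 0.4]
gripper_width: 42.5
grip_force: 0.0
time: 29.55
tool_pos: [469.5, 37.1, 105.4]
tool_rot: [-3.141, 0.001, -1.847]
wrist_force: [-0.6, 0.2, -0.2]
gripper_width: 51.4
grip_force: 0.0
foot 517 x [-11.8 -10.6  11.4  11.6] y [-10.8 -10.7  11.4  11.5]
 rect ((-0.3418130874633789, 0.3367147445678711), (23.857934951782227, 22.414030075073242), 73.84054565429688)
492 [465.94503781  36.51395973  54.13373924] 61.50107656677186
pos [468.9  36.9 104.5] yaw -1.847 | dp units tot [ 3.687 -0.574  0.363] rotz tot 7.92 -> or -23.5
```

```bash
python3 -m inch '{"dp":[[0.8,-0.12,0],[0.8,-0.12,0],[0.8,-0.12,0.15],[0.8,-0.12,0.15],[0.48,-0.09,0.1],[0,0,0],[0,0,0],[0,0,0]],"rot":[[0,0,0],[0,0,0],[0,0,0],[0,0,0],[0,0,0],[0,0,-1],[0,0,-1],[0,0,-1]],"grip":[0.65,0.65,0.65,0.65,0.65,0.65,0.65,0.65]}'
python3 -m inch '{"dp":[[0,0,0],[0,0,0],[0,0,0],[0,0,0],[0,0,0],[0,0,0],[0,0,0]],"rot":[[0,0,-1],[0,0,-1],[0,0,-1],[0,0,-1],[0,0,-0.8],[0,0,0],[0,0,0]],"grip":[0.65,0.65,0.65,0.65,0.65,0.65,0.65]}'
python3 - <<'E'
from h import *
f=grab('wrist','w13');foot(f,450.8,-111.3,-1.068);P=heights(f);k=(P[...,2]>35)&(P[...,2]<55)&(np.hypot(P[...,0]-450,P[...,1]+111)<22);print(k.sum(),np.median(P[k],0));go(450.8,-111.3,-26,-1.068)
E
```

```text
time: 30.4
tool_pos: [450.2, -111.2, 87.7]
tool_rot: [3.138, 0.0, -1.543]
wrist_force: [0.4, 0.1, -0.6]
gripper_width: 55.3
grip_force: 0.0
time: 31.1
tool_pos: [450.7, -111.0, 88.3]
tool_rot: [3.14, 0.001, -1.069]
wrist_force: [1.2, 0.3, -1.2]
gripper_width: 55.4
grip_force: 0.0
foot 360 x [-0.8  1.3 11.3 11.6] y [-10.5 -10.4  11.6  11.7]
 rect ((1.9121246337890625, -4.78133487701416), (22.412036895751953, 12.841442108154297), 27.537111282348633)
1015 [ 450.98099407 -112.25586586   45.05564651]
pos [ 450.9 -110.9   88.5] yaw -1.069 | dp units tot [0.007 0.006 2.863] rotz tot -0.01 -> or 31.41
```

```bash
python3 -m inch '{"dp":[[0,-0.03,0.8],[0,0,0.8],[0,0,0.7],[0,0,0.35],[0,0,0.18],[0,0,0],[0,0,0],[0,0,0]],"rot":[[0,0,0],[0,0,0],[0,0,0],[0,0,0],[0,0,0],[0,0,0],[0,0,0],[0,0,0]],"grip":[0.65,0.65,0.65,0.65,0.65,0.65,0.65,0.4]}' 30
python3 -m inch '{"dp":[[0,0,0],[0,0,0],[0,0,0],[0,0,0],[0,0,0],[0,0,0]],"rot":[[0,0,0],[0,0,0],[0,0,0],[0,0,0],[0,0,0],[0,0,0]],"grip":[0.2,0,0,0,0,0]}'
python3 -m inch '{"dp":[[0,0,-0.3],[0,0,-0.9],[0,0,-0.9],[0,0,-0.9],[0,0,-0.8],[0,0,-0.4],[0,0,0]],"rot":[[0,0,0],[0,0,0],[0,0,0],[0,0,0],[0,0,0],[0,0,0],[0,0,0]],"grip":[0,0,0,0,0,0,0]}' 30
python3 - <<'E'
from h import *
go(504.2,163,140,-1.846)
E
```

```text
time: 31.95
tool_pos: [453.3, -110.4, -23.0]
tool_rot: [-3.14, -0.001, -1.067]
wrist_force: [0.8, 0.1, -0.3]
gripper_width: 42.2
grip_force: 0.0
time: 32.55
tool_pos: [452.8, -110.5, -23.4]
tool_rot: [-3.141, -0.001, -1.067]
wrist_force: [-1.5, -0.3, 6.7]
gripper_width: 19.8
grip_force: 29.4
time: 33.25
tool_pos: [454.1, -110.4, 146.5]
tool_rot: [-3.137, -0.003, -1.067]
wrist_force: [0.5, -1.1, -0.5]
gripper_width: 19.7
grip_force: 29.6
pos [ 454.1 -110.4  146.5] yaw -1.067 | dp units tot [-5.379 -4.397  0.162] rotz tot 7.79 -> or -23.62
```

```bash
python3 -m inch '{"dp":[[-0.672,-0.55,0],[-0.672,-0.55,0],[-0.672,-0.55,0],[-0.672,-0.55,0],[-0.672,-0.55,0],[-0.672,-0.55,0],[-0.672,-0.55,0],[-0.672,-0.55,0]],"rot":[[0,0,0],[0,0,0],[0,0,0],[0,0,0],[0,0,0],[0,0,0],[0,0,0],[0,0,0]],"grip":[0,0,0,0,0,0,0,0]}'
python3 -m inch '{"dp":[[0,0,0.2],[0,0,0.2],[0,0,0.2],[0,0,0.2],[0,0,0],[0,0,0],[0,0,0],[0,0,0]],"rot":[[0,0,1],[0,0,1],[0,0,1],[0,0,1],[0,0,1],[0,0,1],[0,0,1],[0,0,0.8]],"grip":[0,0,0,0,0,0,0,0]}'
python3 -m inch '{"dp":[[0,0,0],[0,0,0]],"rot":[[0,0,0],[0,0,0]],"grip":[0,0]}'
python3 - <<'E'
from h import *
f=grab('wrist','w14');inhand(f,23.5)
go(504.2,163,-14,-1.846)
E
```

```text
time: 34.05
tool_pos: [502.0, 164.2, 142.5]
tool_rot: [3.139, 0.0, -1.067]
wrist_force: [1.3, 0.7, -0.2]
gripper_width: 19.9
grip_force: 29.6
time: 34.85
tool_pos: [501.8, 162.7, 110.4]
tool_rot: [3.139, -0.001, -1.851]
wrist_force: [0.7, 0.8, 0.1]
gripper_width: 20.2
grip_force: 29.6
time: 35.05
tool_pos: [502.1, 162.7, 111.1]
tool_rot: [3.14, -0.001, -1.845]
wrist_force: [-0.0, -0.2, 0.6]
gripper_width: 19.5
grip_force: 29.6
inhand 1322 x [-2.9 11.9 12.1] y [-8.  -7.5 13.7 14.6] z [24.6 34.3]
pos [502.3 162.8 111.3] yaw -1.845 | dp units tot [-0.018 -0.045  3.132] rotz tot 0.01 -> or -31.41
```

```bash
python3 -m inch '{"dp":[[0,-0.065,0.8],[0,0,0.8],[0,0,0.8],[0,0,0.4],[0,0,0.2],[0,0,0.06],[0,0,0],[0,0,0]],"rot":[[0,0,0],[0,0,0],[0,0,0],[0,0,0],[0,0,0],[0,0,0],[0,0,0],[0,0,0]],"grip":[0,0,0,0,0,0,0,0]}'
python3 -m inch '{"dp":[[0,0,0.03],[0,0,0],[0,0,0]],"rot":[[0,0,0],[0,0,0],[0,0,0]],"grip":[0,0,0]}'
python3 - <<'E'
from h import *
go(504.7,162.1,-15,-1.846)
E
```

```text
time: 35.9
tool_pos: [506.0, 162.7, -9.3]
tool_rot: [-3.14, 0.002, -1.846]
wrist_force: [0.6, -0.0, 0.0]
gripper_width: 19.9
grip_force: 29.6
time: 36.2
tool_pos: [505.3, 162.3, -11.3]
tool_rot: [-3.141, 0.0, -1.847]
wrist_force: [0.4, 0.1, -0.7]
gripper_width: 19.8
grip_force: 29.6
pos [505.3 162.3 -11.3] yaw -1.847 | dp units tot [0.01  0.014 0.093] rotz tot -0.01 -> or 31.41
```

```bash
python3 -m inch '{"dp":[[0,0.01,0.05],[0,0,0.03],[0,0,0],[0,0,0]],"rot":[[0,0,0],[0,0,0],[0,0,0],[0,0,0]],"grip":[0,0,0,0]}'
python3 -m inch '{"dp":[[0,0,0.007],[0,0,0],[0,0,0],[0,0,0],[0,0,0],[0,0,0],[0,0,0],[0,0,0]],"rot":[[0,0,0],[0,0,0],[0,0,0],[0,0,0],[0,0,0],[0,0,0],[0,0,0],[0,0,0]],"grip":[0,0.3,0.3,0.4,0.5,0.5,0.5,0.5]}'
python3 -m inch '{"dp":[[0,0,-0.4],[0,0,-1],[0,0,-1],[0,0,-1],[0,0,-1],[0.7,0.5,-0.5],[0,0,0],[0,0,0]],"rot":[[0,0,0],[0,0,0],[0,0,0],[0,0,0],[0,0,0],[0,0,0],[0,0,0],[0,0,0]],"grip":[0.5,0.5,0.5,0.5,0.6,0.6,0.6,0.6]}'
python3 - <<'E'
from h import *
f=grab('wrist','w15')
cv2.imwrite('pics/c15.png',f['frame'][:,:,::-1])
for n,(x,y),z in(('mol',(501.7,162.8),12),('inc',(466.5,37.5),12),('can',(484.2,99.6),34)): print(n);foot(f,x,y,-1.846,z,z+8)
E
```

```text
time: 36.6
tool_pos: [504.7, 162.3, -14.9]
tool_rot: [3.141, -0.0, -1.847]
wrist_force: [-0.8, 0.2, -0.3]
gripper_width: 19.8
grip_force: 29.6
time: 37.4
tool_pos: [504.8, 162.3, -15.1]
tool_rot: [-3.142, 0.0, -1.847]
wrist_force: [-0.2, 0.3, 0.3]
gripper_width: 42.8
grip_force: 0.0
time: 38.2
tool_pos: [477.8, 140.8, 181.5]
tool_rot: [-3.141, 0.002, -1.847]
wrist_force: [0.7, 1.6, -0.2]
gripper_width: 50.9
grip_force: 0.0
mol
foot 224 x [-11.7  -6.2  11.3  11.7] y [-10.   -9.9  11.7  11.7]
 rect ((-0.6642627716064453, 0.6336698532104492), (24.289648056030273, 21.743724822998047), 73.83830261230469)
inc
foot 359 x [-12.7 -12.6   9.6  10.5] y [-11.1 -10.8  11.6  11.6]
 rect ((0.045473575592041016, 1.1033201217651367), (23.263315200805664, 22.69239044189453), 73.92337036132812)
can
foot 304 x [-11.4 -10.4  10.6  10.6] y [-12.  -11.7  11.8  11.9]
 rect ((0.25754833221435547, 0.3414897918701172), (22.01760482788086, 24.02206802368164), 73.91781616210938)
```

View pics/c15.png

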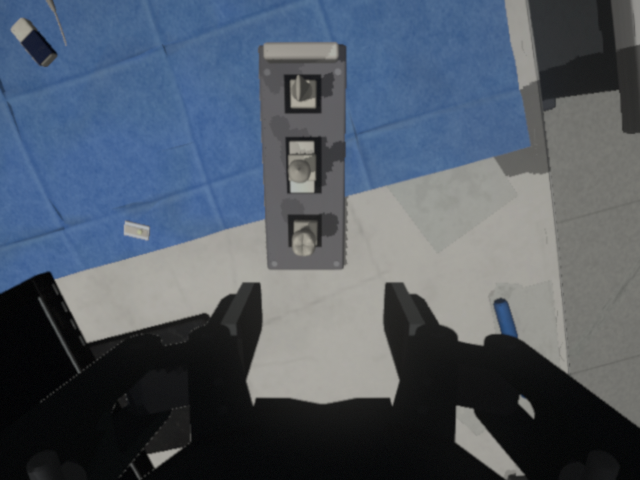

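The last picture shows all three pieces upright and centred: incisor (302,93) beside the bar, canine on the block (301,168), molar (305,236). The arm is clear, so I'm handing in.

```bash
python3 -c "
from cell import robot
print(robot.close_job())"
```

```text
the job is handed in; nothing more can be done
None
```

I handed the job in at about 38 s, with the plain block on the middle pad, the canine upright on it, the incisor by the bar and the molar at the other end; all sat within about 1 mm of centre in the last depth check, I moved no bystander, and no verdict came back.

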